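Set a repaired coffee grinder four clicks coarser and start it

ROBOT

A 6-joint arm with a two-finger parallel gripper is mounted at the origin on the work surface. World frame = base frame: x ahead of the robot, y to its left, z up, the work surface at z = 0. Lengths are in m, angles in rad, forces in N, time in s.
With the tool pointing down it reaches from about 0.375 to 0.9 m from the base axis. Payload 3.1 kg.
Tool frame: the origin (TCP) lies midway between the tips of the shut fingers; the grasp point (between the pads) lies 19 mm behind it (manip.hold_point_z is the distance from the TCP to the grasp point, in m); x points along the fingers, y is the direction in which the jaws open and shut, and the axes are right-handed (so a half turn about x gives the same grasp; the last joint's range is limited). The gripper opens to 85 mm and grips with 20 to 120 N. Pads are 22 mm wide; open, the fingers measure 114 mm over their backs; the gripper's body (76 mm by 85 mm) begins 54 mm behind the grasp point. The pads swing forward as they close: fully open they stand 13 mm farther back than shut.
Start: joints at [0.967, 0.527, 1.433, -0, 1.181, -0.178], TCP at [0.258, 0.569, 0.231] pointing down, gripper open.
Joint ranges: [-3.08, 3.08], [-0.75, 2.2], [0.22, 2.44], [-1.43, 4.57], [0, 2.65], [-2.85, 2.85]. Speed limits (rad/s): [2.79, 2.79, 3.14, 3.14, 3.14, 3.14].

INTERFACE

Orientations are given as a unit quaternion [x, y, z, w].
In Python, from station import manip, snapshot gives the robot as it stands.
- The arm moves only by the tool play_rows, never from a script. Its argument "series" is a list of rows, each a list of 4 numbers: the shift along the tool's x, y, z in m, then the turn about the tool's x in degrees. In form: [[tx, ty, tz, spin], ...]. A call has 1 to 20 rows; each row is the pose to reach, as a shift and turn from the pose measured when the call began, along the tool's axes at that moment; what a row does not reach only later rows make up. A row lasts 1/10 s, in which the tool goes at most 50 mm and 8.59 degrees, less where a joint would pass 70% of its speed; a pose out of reach is approached as far as the arm can. A call with a gripper value outside its range is refused whole. "claw" is the opening in per cent of the stroke, from 0 (shut) to 100 (fully open), set as the call begins (left out, the last holds). The fingers move at their own pace and stop on an object; "force" is the grip in N (left out, the last holds). Time passes only in rows, so rows that repeat a pose let the fingers close. It gives the time, the measured TCP pose, the force and the opening at its end, in the units of the state.
- manip.sense(): the state, without advancing time (a new reading comes with each control period).
- snapshot(name): name is "scene" or "top"; returns a dict with "image" (384x512x3 uint8, blue, green, red), "depth" (384x512 float32, m along the optical axis (not along the pixel's ray), 0 where there is no reading), "fov_y" (degrees; the focal length in pixels is half the picture's height over the tangent of half this angle, whatever the lens; pixels are square), "cx", "cy" (the principal point, pixels), "dist" ([k1, k2, p1, p2, k3] as OpenCV has them; the pictures are not rectified), "R" (3x3) and "t" (3): a world point X has camera coordinates R X + t. Camera axes: x right, y down, z forward; pixel columns grow to the right and rows downward; lengths in m; the calibration is good to about 2 mm. A picture is of the moment at which its call begins.
- manip.sign_off(): hands the job in, once; it reports no verdict.
The state is a dict: "t": time; "q": joint angles; "qd": joint speeds; "tau": joint torques, N m; "tcp_pos": TCP position; "tool_rot": TCP orientation; "force": force on the tool from outside, world axes, zero at the start; "ft_torque": the same for the moment, N m; "finger_gap": opening from 0.0 (shut) to 1.0 (fully open).
Only numpy, scipy, OpenCV 4.12 (cv2) and the standard library are available. Lean on these libraries where they do the work, as an engineer would, in place of code of your own. Each camera call takes 0.05 s, during which the arm holds its last target.

TASK

The coffee grinder on the repair table is grinding too fine: with a fingertip, push the red rib of its black dial clockwise (seen from above) by exactly four clicks and no further, without forcing or gripping the dial. Only then press the green start button, on top of the grinder, all the way down with a fingertip and let it come up again. Leave everything else on the table, and the brass nut on the grinder, standing where it is.

Things in the scene. Friction and masses are not known exactly. Their poses are not given: they have to be found in the camera images.
- grinder: Cream coffee grinder with its bean hopper taken off, fixed to the table: a box 220 (x) x 140 (y) mm, flat top deck at 165 mm. Origin: centre of its underside; x points to its rear, away from the front with the dark bin, y to its left, z up. The dial stands on the rear part of the deck, its axis 35 mm behind the origin; the button stands at (-78, -28) mm on the deck.
- dial_axis (a point): The point on the dial's vertical axis at the top face of the black collar, 183 mm above the table. The collar is a disc 100 mm across and 18 mm high on the deck. At dial angle 0 the rib points 80 degrees clockwise from the grinder's own +x; each click takes it 20 degrees on, past the grinder's right side and front towards its left.
- rib_tip (a point): Top outer end of the dial's red rib, 48 mm from the axis, 26 mm above the collar's top face. The rib is an upright fin along a radius of the dial, 8 mm thick, 26 mm high, reaching from 14 to 48 mm from the axis; a white line along its top. It turns with the dial and points at one of ten dark ticks on the silver scale ring.
- dial (a joint): Dial angle in rad, growing clockwise seen from above (coarser). It rests only in ten click stops 20 degrees (0.349 rad) apart, at 0, 0.349, ... 3.142; hard stops 0.07 rad beyond the ends. It starts in one of the first four. A click takes about 5 to 7 N at the middle of the rib; half way between two stops the dial snaps forward into the next by itself and stays there when let go.
- start_top (a point): Centre of the top of the green start button, a disc 28 mm across that goes straight down, on a dark housing on the grinder's deck.
- start (a joint): Travel of the green start button in m: 0 up, 0.006 fully down. It springs up; fully down takes 5 N.
- nut: Small brass thumb nut, 20 mm across, 15 mm high, loose on the grinder's deck near its front left corner. Origin: centre of its underside. Leave alone.
- hopper: Amber see-through bean hopper, an open round vessel 114 mm across the rim, 115 mm high, standing on the table left of the grinder. Origin: centre of its underside. Leave alone.
- cup_a: White paper cup, 72 mm across the rim, 88 mm high, on the table right of the grinder. Origin: centre of its underside. Leave alone.
- cup_b: Another such paper cup, on the left part of the table. Leave alone.
- screwdriver: Screwdriver lying on the right part of the table. Leave alone.
- brush: Cleaning brush lying on the right part of the table. Leave alone.
- bottle: Clear bottle with black cap, 76 mm across, 220 mm high, standing on the left part of the table. Origin: centre of its underside. Leave alone.

How it is judged:
On the way, in this order (a step that is already met when the one before it is completed fails the run):
1. the dial rests four clicks clockwise of its start (distance of rib_tip from where it was at the start of the episode between 0.0578 and 0.0655 m and velocity of joint dial below 0.3 rad/s), for 0.2 s.
2. the start button is pressed down (value of joint start above 0.004 m), for 0.04 s.
At the end, for the whole second after the job is handed in: The dial rests four clicks clockwise of where it started (within 0.3 of a click, 6 degrees), the start button has been pressed at least 4 mm down after that and is up again (within 1.5 mm), and nothing else was moved (distance of rib_tip from where it was at the start of the episode between 0.0578 and 0.0655 m and velocity of joint dial between -0.05 and 0.05 rad/s and value of joint start below 0.0015 m); the robot touches nothing.
It fails at once if the dial was turned past the fourth click (more than 4.65 clicks from its start) (distance of rib_tip from where it was at the start of the episode above 0.0696 m).
It fails at once if the dial was gripped or forced (more than 30 N of the fingers on it) (contact force between the fingers and dial above 30 N).
It fails at once if the start button was pressed before the dial was set (value of joint start above 0.003 m and distance of rib_tip from where it was at the start of the episode below 0.0551 m).
It fails at once if another thing was lifted, knocked over or moved by more than 25 mm (the nut 10 mm) (distance of nut from where it was at the start of the episode above 0.01 m or angle between any of nut, hopper, cup_a, cup_b, bottle's own z axis and vertical above 0.3 rad or distance of any of hopper, cup_a, cup_b, screwdriver, brush, bottle from where it was at the start of the episode above 0.025 m or height (world z) of any of screwdriver, brush above 0.03 m).
It also fails if it takes over 48 s, if anything falls off the work surface, if the arm or the gripper's body presses on something with over 40 N, if the wrist force passes 120 N, or if a joint passes its speed limit or range.

## Working session

There is one attempt and no reset: what is moved stays moved. The work goes in short steps, Python scripts to look and compute and a tool call to move; the robot and the scene stay as the last step left them, time stands still between calls to the robot, and variables do not carry over. Pictures are saved under pics/ and viewed, and the job is handed in when it is done.

Besides the shell and the picture viewer there is one more tool, called after "Call:" as name(argument=value, ...) on one line, values as JSON. play_rows: Moves the arm, as the interface text tells. Its arguments: {"type":"object","properties":{"series":{"type":"array","items":{"type":"array","items":{"type":"number"}}},"claw":{"type":"number"},"force":{"type":"number"}},"required":["series"]}

```bash
ls; mkdir -p pics; python3 - <<'E'
from station import manip, snapshot
import cv2,numpy as np,pickle
print(manip.sense())
for n in ("scene","top"):
    s=snapshot(n); pickle.dump(s,open(f"{n}0.pkl","wb")); cv2.imwrite(f"pics/{n}0.png",s["image"])
    print(n,s["fov_y"],s["cx"],s["cy"],s["dist"],s["R"],s["t"])
E
```

```text
pics
{'t': 0.0, 'q': array([ 9.66517760e-01,  5.28462836e-01,  1.43394047e+00, -1.60192643e-05,
        1.18141101e+00, -1.78505868e-01]), 'qd': array([-0.00014984,  0.0005051 ,  0.0005579 , -0.00073743,  0.00025914,
        0.00027664]), 'tau': array([ 8.80711068e-04, -4.42342079e+01, -1.78030193e+01, -1.29026248e-04,
        8.46829615e-03, -9.92981697e-07]), 'tcp_pos': array([0.25769329, 0.56858931, 0.23032354]), 'tool_rot': array([ 0.14866864,  0.69143878, -0.15012479,  0.69084918]), 'force': array([0.02042064, 0.25481875, 0.21944774]), 'ft_torque': array([-0.00565734,  0.03228913, -0.01436203]), 'finger_gap': 1.0038416360677973}
scene 43.394461920589876 248.39031058671804 192.213032111636 [0.03888775 0.         0.         0.         0.        ] [[ 0.64350342  0.76544164  0.00156498]
 [ 0.575471   -0.4824458  -0.66036291]
 [-0.50471425  0.42584639 -0.75094499]] [-0.32447194 -0.17845418  1.86728512]
top 50.1638293951328 260.4256730858126 195.57297144355306 [-0.14118479  0.          0.          0.          0.        ] [[-0.02464392 -0.9996522  -0.00938962]
 [-0.99344354  0.02553756 -0.11143499]
 [ 0.11163602  0.00658186 -0.99372737]] [0.01854255 0.49141473 1.3544422 ]
```

View pics/scene0.png

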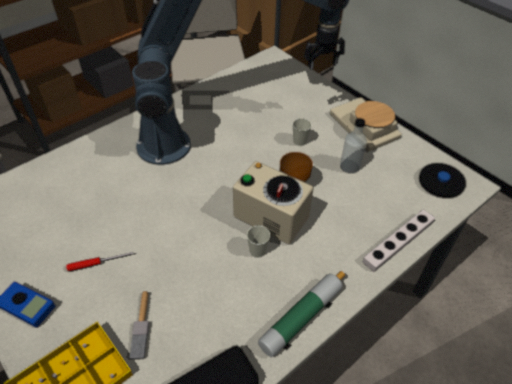

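View pics/top0.png

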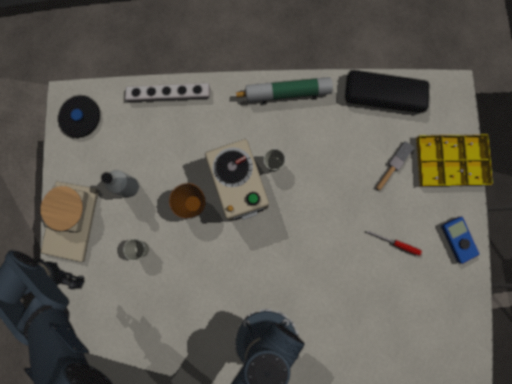

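```bash
cat > h.py <<'E'
import cv2,numpy as np
def cam(s):
    f=192/np.tan(np.radians(s["fov_y"]/2)); K=np.array([[f,0,s["cx"]],[0,f,s["cy"]],[0,0,1.]])
    return K,np.array(s["dist"],float)
def ray(s,uv):
    K,d=cam(s); p=cv2.undistortPoints(np.array(uv,float).reshape(-1,1,2),K,d).reshape(-1,2)
    D=np.c_[p,np.ones(len(p))]@s["R"]; c=-s["R"].T@s["t"]; return c,D
def onz(s,uv,z):
    c,D=ray(s,uv); return c+D*((z-c[2])/D[:,2])[:,None]
def proj(s,X):
    K,d=cam(s); return cv2.projectPoints(np.array(X,float).reshape(-1,3),cv2.Rodrigues(np.array(s["R"]))[0],np.array(s["t"],float),K,d)[0].reshape(-1,2)
E
python3 - <<'E'
import pickle; from h import *
for n,(u0,v0,u1,v1) in dict(scene=(220,145,330,265),top=(160,130,300,225)).items():
    s=pickle.load(open(n+"0.pkl","rb")); im=s["image"]
    cv2.imwrite(f"pics/{n}_c.png",cv2.resize(im[v0:v1,u0:u1],None,fx=5,fy=5,interpolation=cv2.INTER_CUBIC))
    hsv=cv2.cvtColor(im,cv2.COLOR_BGR2HSV); H,S,V=cv2.split(hsv)
    box=np.zeros(H.shape,bool); box[v0:v1,u0:u1]=1
    red=((H<6)|(H>172))&(S>130)&(V>80)&box
    grn=(H>45)&(H<85)&(S>120)&(V>50)&box
    nut=(H>12)&(H<25)&(S>130)&(V>110)&box
    for nm,m,z in (("red",red,.209),("grn",grn,.19),("nut",nut,.18)):
        k,l,st,ce=cv2.connectedComponentsWithStats(m.astype(np.uint8))
        for i in range(1,k):
            if st[i,4]>8: print(n,nm,st[i],ce[i],onz(s,[ce[i]],z))
E
```

```text
scene grn [242 175  10   7  51] [246.74509804 178.03921569] [[0.46996952 0.02174554 0.19      ]]
scene nut [256 163   5   5  20] [257.95 164.9 ] [[0.44171514 0.09225715 0.18      ]]
top grn [248 194  10   9  76] [252.61842105 198.        ] [[0.46682288 0.02844534 0.19      ]]
top nut [229 206   4   4  13] [230.38461538 207.53846154] [[0.44091902 0.09583999 0.18      ]]
```

```bash
sleep 1
```

```text
(no output)
```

View pics/scene_c.png

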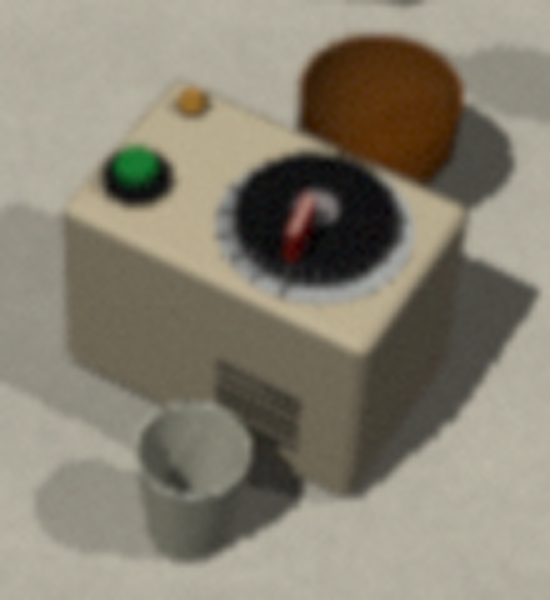

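View pics/top_c.png

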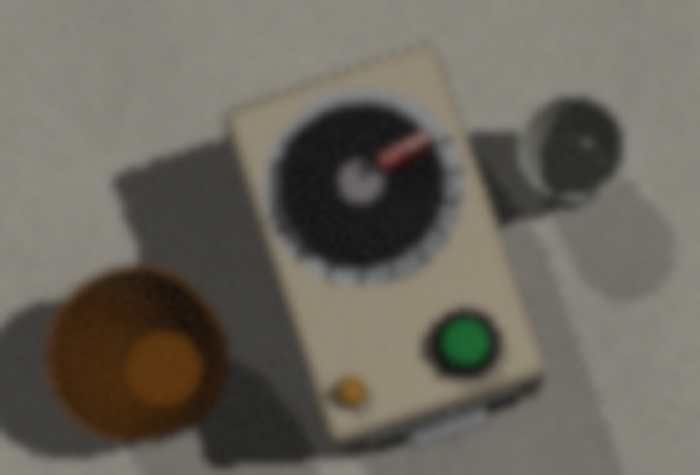

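```bash
python3 - <<'E'
import pickle; from h import *
T=pickle.load(open("top0.pkl","rb"));S=pickle.load(open("scene0.pkl","rb"))
c=lambda p,o:np.array(p,float)/5+np.array(o)-.4
tc=c([(228,112),(428,42),(543,375),(337,440)],(160,130))  # BL BR FR FL
sc=c([(468,213),(362,353),(70,212),(178,80)],(220,145))
for n,s,p in(("top",T,tc),("scene",S,sc)):
    P=onz(s,p,.165); print(n,P.round(4).tolist())
    e=(P[0]+P[1]-P[2]-P[3]); 
    ctr=P.mean(0); print("center",ctr.round(4),"yaw",np.degrees(np.arctan2(e[1],e[0])), "len",np.linalg.norm(e)/2, np.linalg.norm(P[0]+P[3]-P[1]-P[2])/2)
    R=2
def tri(u,v):
    A=np.zeros((3,3));b=np.zeros(3);r=[]
    for s,p in((T,u),(S,v)):
        o,D=ray(s,[p]);d=D[0]/np.linalg.norm(D[0]);M=np.eye(3)-np.outer(d,d);A+=M;b+=M@o;r.append((M,o))
    X=np.linalg.solve(A,b);return X.round(4),[round(np.linalg.norm(M@(X-o)),4) for M,o in r]
print("button",tri((252.6,198),(246.75,178.04)))
print("nut",tri((230.4,207.5),(257.95,164.9)))
# dial disc: dark blob
for n,s,(u0,v0,u1,v1) in(("top",T,(210,147,252,187)),("scene",S,(262,174,304,204))):
    im=s["image"];V=im.max(2);hsv=cv2.cvtColor(im,cv2.COLOR_BGR2HSV)
    m=np.zeros(V.shape,np.uint8); m[v0:v1,u0:u1]=(V[v0:v1,u0:u1]<62)
    cn=max(cv2.findContours(m,0,2)[0],key=cv2.contourArea);h=cv2.convexHull(cn)
    e=cv2.fitEllipse(h);print(n,e,onz(s,[e[0]],.183))
    b,g,r=[im[...,i].astype(int) for i in range(3)]
    rm=np.zeros(V.shape,np.uint8);rm[v0:v1,u0:u1]=((r-g>30))[v0:v1,u0:u1]
    ys,xs=np.nonzero(rm);pts=np.c_[xs,ys];print(len(pts),pts.min(0),pts.max(0))
    l=cv2.fitLine(pts.astype(np.float32),2,0,.01,.01).ravel();print(l)
    q=np.array([l[2:]-3*l[:2],l[2:]+3*l[:2]]);P=onz(s,q,.205);d=P[1]-P[0];print(n,"rib ang",np.degrees(np.arctan2(d[1],d[0])),P)
    print("redcentroid on z=.205",onz(s,[pts.mean(0)],.205))
E
```

```text
top [[0.6159, 0.1723, 0.165], [0.6565, 0.0479, 0.165], [0.4482, -0.0176, 0.165], [0.412, 0.1078, 0.165]]
center [0.5331 0.0776 0.165 ] yaw 17.491005981826714 len 0.21610467124068886 0.1306636863805923
scene [[0.6151, 0.1704, 0.165], [0.6538, 0.0429, 0.165], [0.455, -0.0193, 0.165], [0.4099, 0.1081, 0.165]]
center [0.5335 0.0755 0.165 ] yaw 17.116660003495145 len 0.2113580007410919 0.1341605447036351
button (array([0.4664, 0.0271, 0.1837]), [np.float64(0.0019), np.float64(0.0019)])
nut (array([0.4405, 0.095 , 0.1776]), [np.float64(0.0012), np.float64(0.0012)])
top ((231.3582763671875, 166.9119415283203), (31.74334716796875, 33.75408935546875), 68.42935943603516) [[0.56351814 0.0906803  0.183     ]]
20 [236 159] [242 163]
[  0.8987237   -0.43851528 238.7        160.75      ]
top rib ang -65.09238251994904 [[0.57365605 0.07496148 0.205     ]
 [0.58115848 0.0588045  0.205     ]]
redcentroid on z=.205 [[0.5774054  0.06688476 0.205     ]]
scene ((282.75592041015625, 188.3398895263672), (25.575315475463867, 32.441184997558594), 93.05445861816406) [[0.56887264 0.08276551 0.183     ]]
107 [277 174] [303 196]
[  0.7978486  -0.6028579 289.25235   182.48598  ]
scene rib ang 94.08995454502437 [[0.57845768 0.08912607 0.205     ]
 [0.57693235 0.11045794 0.205     ]]
redcentroid on z=.205 [[0.57769761 0.09975667 0.205     ]]
```

```bash
cat >> h.py <<'E'
from scipy.spatial.transform import Rotation as Ro
def st():
    from station import manip
    return manip.sense()
def rel(s,P,yaw=None):
    """row for world pos P and tool-z heading yaw (deg, mod 180)"""
    R=Ro.from_quat(s["tool_rot"]).as_matrix(); d=R.T@(np.array(P)-s["tcp_pos"])
    y0=np.degrees(np.arctan2(R[1,2],R[0,2])); sp=0
    if yaw is not None: sp=-(((yaw-y0)+90)%180-90)
    return np.round(np.r_[d,sp],4).tolist()
AX=np.array([.5665,.0868]);BT=np.array([.4668,.0268])
def pose(th,off,r=.034,z=.191):
    t=np.radians(th);u=np.array([np.cos(t),np.sin(t)]);w=np.array([np.sin(t),-np.cos(t)])
    return np.r_[AX+r*u-off*w,z], th-90
E
python3 - <<'E'
from h import *
s=st();R=Ro.from_quat(s["tool_rot"]).as_matrix();print(R.round(3),np.degrees(np.arctan2(R[1,2],R[0,2])))
P,y=pose(-62.6,.032,z=.33);print(P,y,rel(s,np.r_[s["tcp_pos"][:2],.33]),rel(s,P,y))
E
```

```text
[[-0.001  0.413  0.911]
 [-0.002  0.911 -0.413]
 [-1.    -0.002 -0.   ]] -24.396553081577633
[0.61055689 0.07134067 0.33      ] -152.6 [-0.0996, -0.0002, -0.0, 0.0] [-0.0992, -0.3074, 0.5267, -51.7966]
```

Call:
play_rows(series=[[-0.05, 0, 0, 0], [-0.099, 0, 0, 0], [-0.099, -0.025, 0.043, 0], [-0.099, -0.05, 0.086, -5], [-0.099, -0.075, 0.129, -10], [-0.099, -0.1, 0.172, -16], [-0.099, -0.125, 0.215, -22], [-0.099, -0.15, 0.257, -28], [-0.099, -0.175, 0.3, -34], [-0.099, -0.2, 0.343, -40], [-0.099, -0.225, 0.386, -46], [-0.099, -0.25, 0.428, -51.8], [-0.099, -0.275, 0.471, -51.8], [-0.099, -0.3, 0.514, -51.8], [-0.099, -0.307, 0.527, -51.8], [-0.099, -0.307, 0.527, -51.8], [-0.099, -0.307, 0.527, -51.8]], claw=0, force=20)

```text
t: 1.8
tcp_pos: [0.6099, 0.0724, 0.3292]
tool_rot: [-0.167, 0.688, 0.168, 0.686]
force: [-0.1, -0.7, -0.2]
finger_gap: 0.004
```

```bash
python3 - <<'E'
from h import *; from station import snapshot
s=st();print(s);P,y=pose(-62.6,.032);print(P,rel(s,P,y))
for n,(u0,v0,u1,v1) in dict(scene=(220,125,330,235),top=(160,110,300,225)).items():
    i=snapshot(n)["image"];cv2.imwrite(f"pics/{n}1.png",cv2.resize(i[v0:v1,u0:u1],None,fx=5,fy=5,interpolation=2))
E
```

```text
{'t': 1.8, 'q': array([-6.31392536e-02,  4.22824927e-01,  1.33382298e+00, -7.62097101e-04,
        1.38834425e+00, -2.11217030e+00]), 'qd': array([ 0.02926478, -0.01497365,  0.01009083, -0.0020564 , -0.00043538,
       -0.00017276]), 'tau': array([-1.18335206e+00, -4.12743723e+01, -2.06943369e+01, -7.77888810e-02,
       -5.13236504e-02, -2.79774373e-03]), 'tcp_pos': array([0.60992704, 0.07243722, 0.32920382]), 'tool_rot': array([-0.16741762,  0.6882013 ,  0.16762742,  0.68574876]), 'force': array([-0.07123479, -0.68374553, -0.17481352]), 'ft_torque': array([ 0.00385797, -0.0017748 , -0.00951998]), 'finger_gap': 0.0037503019461345914}
[0.61055689 0.07134067 0.191     ] [0.1382, -0.0014, 0.0005, 0.0089]
```

View pics/scene1.png

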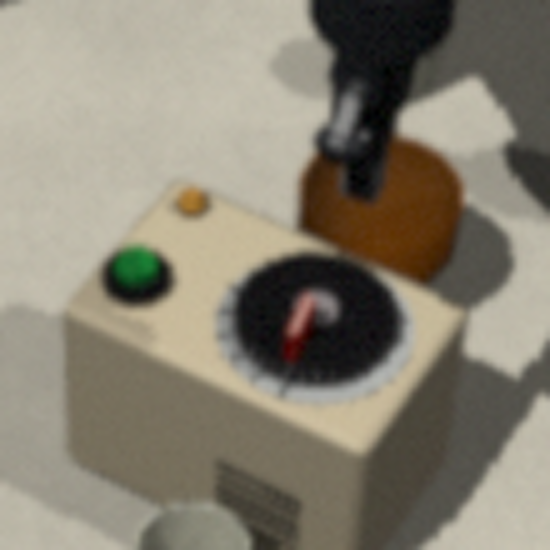

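View pics/top1.png

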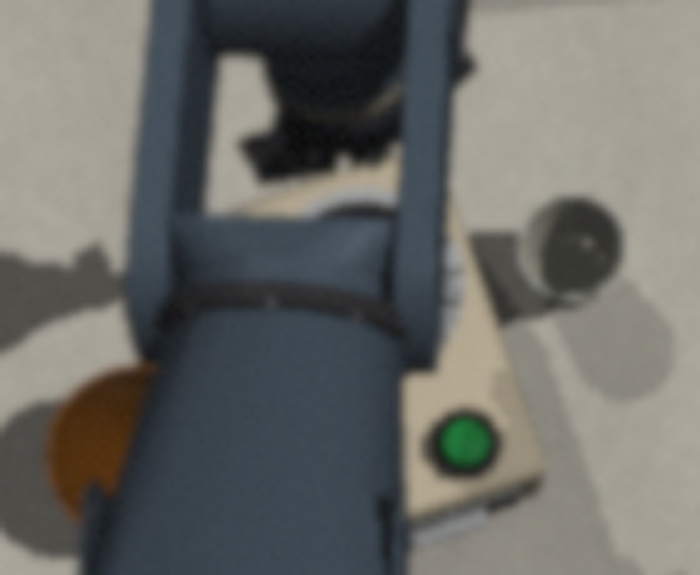

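The fingers hang above the dial's rear, with the tip at about (362,195) in the scene crop. The rib is clear of them, so I'll go down behind it.

Call:
play_rows(series=[[0.03, -0.001, 0.0, 0], [0.06, -0.001, 0.0, 0], [0.09, -0.001, 0.0, 0], [0.115, -0.001, 0.0, 0], [0.13, -0.001, 0.0, 0], [0.138, -0.001, 0.0, 0], [0.138, -0.001, 0.0, 0], [0.138, -0.001, 0.0, 0]])

```text
t: 2.7
tcp_pos: [0.6101, 0.0732, 0.1927]
tool_rot: [-0.169, 0.687, 0.168, 0.686]
force: [0.3, 0.2, 0.2]
finger_gap: -0.0
```

```bash
python3 - <<'E'
from h import *; from station import snapshot
s=st();print(s["tcp_pos"],s["force"])
sn=snapshot("scene");i=sn["image"];print(proj(sn,[s["tcp_pos"]]))
cv2.imwrite(f"pics/scene2.png",cv2.resize(i[145:225,230:330],None,fx=7,fy=7,interpolation=2))
for th,off in((-62.6,.017),(-62.6,.015)):
    P,y=pose(th,off); print(rel(s,P,y))
for k in range(1,17):
    P,y=pose(-62.6-5*k,.015); print(k,rel(s,P,y))
E
```

```text
[0.61014477 0.07316173 0.1927422 ] [0.33050259 0.21538724 0.21205636]
[[289.94314506 195.58172804]]
[0.0018, -0.0018, -0.0155, 0.1872]
[0.0018, -0.0017, -0.0175, 0.1872]
1 [0.0018, -0.0029, -0.0205, 5.1872]
2 [0.0018, -0.0038, -0.0236, 10.1872]
3 [0.0018, -0.0044, -0.0268, 15.1872]
4 [0.0018, -0.0048, -0.03, 20.1872]
5 [0.0018, -0.0049, -0.0333, 25.1872]
6 [0.0018, -0.0046, -0.0365, 30.1872]
7 [0.0018, -0.0041, -0.0397, 35.1872]
8 [0.0018, -0.0034, -0.0428, 40.1872]
9 [0.0018, -0.0023, -0.0459, 45.1872]
10 [0.0018, -0.001, -0.0489, 50.1872]
11 [0.0018, 0.0006, -0.0517, 55.1872]
12 [0.0018, 0.0024, -0.0544, 60.1872]
13 [0.0018, 0.0044, -0.0569, 65.1872]
14 [0.0018, 0.0067, -0.0593, 70.1872]
15 [0.0018, 0.0091, -0.0614, 75.1872]
16 [0.0018, 0.0117, -0.0633, 80.1872]
```

```bash
sleep 1
```

```text
(no output)
```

View pics/scene2.png

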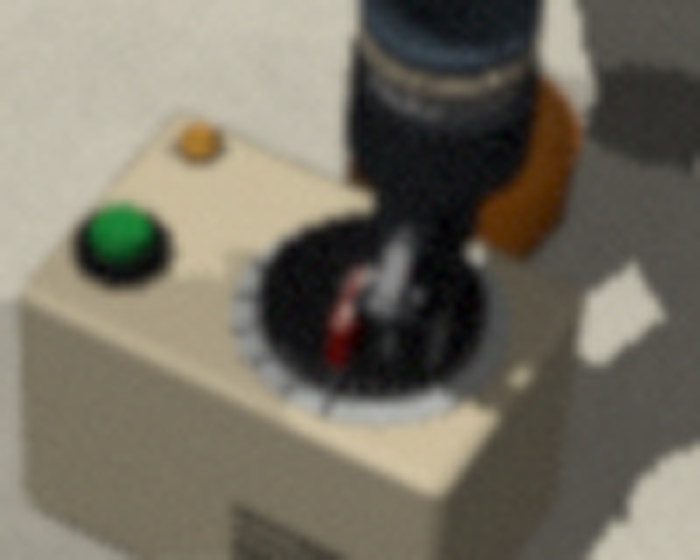

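Finger tip sits at about (420,350) in the crop, with a gap to the rib at (345,320). I'll close the gap slowly and watch the force.

Call:
play_rows(series=[[0.001, -0.002, -0.005, 0], [0.001, -0.002, -0.01, 0], [0.001, -0.002, -0.013, 0], [0.001, -0.002, -0.015, 0], [0.001, -0.002, -0.0165, 0], [0.001, -0.002, -0.0165, 0]])

```text
t: 3.35
tcp_pos: [0.5967, 0.0634, 0.1922]
tool_rot: [-0.169, 0.687, 0.168, 0.687]
force: [0.1, -0.1, -0.0]
finger_gap: 0.001
```

```bash
cat > chk.py <<'E'
from h import *; from station import snapshot; import sys
s=st();print(s["t"],s["tcp_pos"].round(4),"F",s["force"].round(2),"T",s["ft_torque"].round(2))
d=s["tcp_pos"][:2]-AX; R=Ro.from_quat(s["tool_rot"]).as_matrix()
th=((np.degrees(np.arctan2(R[1,2],R[0,2]))+90)%180)-180; 
t=np.radians(th);u=np.array([np.cos(t),np.sin(t)]);w=np.array([np.sin(t),-np.cos(t)])
print("tool th",th.round(1),"r",(d@u).round(4),"off",-(d@w).round(4),"F tang",(s["force"][:2]@w).round(2),"F rad",(s["force"][:2]@u).round(2))
for a in sys.argv[2:]:
    th,off=map(float,a.split(","));P,y=pose(th,off);print(a,rel(s,P,y))
i=snapshot("scene")["image"]
cv2.imwrite(f"pics/{sys.argv[1]}.png",cv2.resize(i[145:225,230:330],None,fx=7,fy=7,interpolation=2))
E
python3 chk.py s3 -62.6,.015 -65.6,.015 -68.6,.015 -71.6,.015 -74.6,.015 -77.6,.015
```

```text
3.35 [0.5967 0.0634 0.1922] F [ 0.08 -0.1  -0.02] T [ 0.01 -0.05  0.  ]
tool th -62.4 r 0.0347 off 0.016 F tang -0.02 F rad 0.13
-62.6,.015 [0.0012, 0.0007, -0.001, 0.1517]
-65.6,.015 [0.0012, -0.0, -0.0028, 3.1517]
-68.6,.015 [0.0012, -0.0007, -0.0047, 6.1517]
-71.6,.015 [0.0012, -0.0012, -0.0066, 9.1517]
-74.6,.015 [0.0012, -0.0017, -0.0084, 12.1517]
-77.6,.015 [0.0012, -0.002, -0.0104, 15.1517]
```

Call:
play_rows(series=[[0.001, 0, -0.001, 0], [0.001, 0, -0.002, 2], [0.001, 0, -0.003, 3.5], [0.001, -0.0005, -0.004, 5], [0.001, -0.0005, -0.004, 5]])

```text
t: 3.9
tcp_pos: [0.5941, 0.0607, 0.1913]
tool_rot: [-0.139, 0.693, 0.137, 0.694]
force: [3.7, -0.8, 0.3]
finger_gap: -0.002
```

```bash
python3 chk.py s4 -68.6,.015 -71.6,.015 -74.6,.015 -77.6,.015  -80,.015
```

```text
3.9 [0.5941 0.0607 0.1913] F [ 3.73 -0.82  0.35] T [-0.13 -0.58 -0.05]
tool th -67.5 r 0.0347 off 0.0154 F tang -3.13 F rad 2.19
-68.6,.015 [0.0003, 0.0004, -0.0011, 1.1491]
-71.6,.015 [0.0003, -0.0003, -0.0029, 4.1491]
-74.6,.015 [0.0003, -0.0009, -0.0048, 7.1491]
-77.6,.015 [0.0003, -0.0014, -0.0066, 10.1491]
-80,.015 [0.0003, -0.0017, -0.0082, 12.5491]
```

View pics/s4.png

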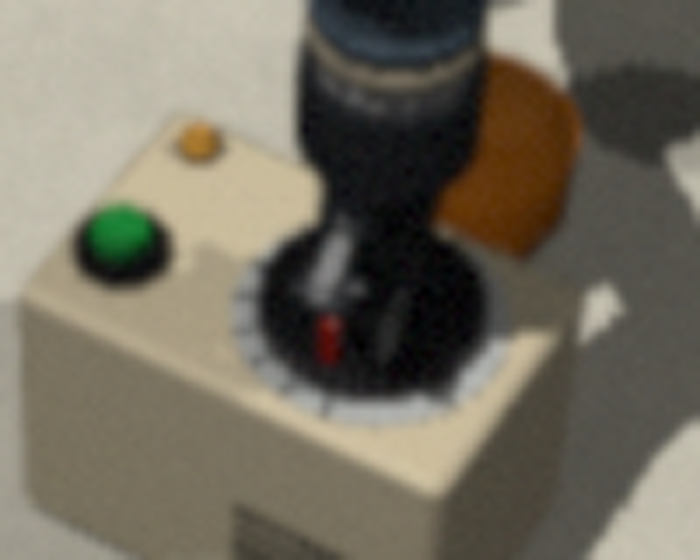

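In contact, about 3 N tangential, red rib end at (328,340). Now past the first half-way point.

Call:
play_rows(series=[[0, 0, -0.0015, 1.5], [0, 0, -0.0025, 3.5], [0, -0.0005, -0.0035, 5], [0, -0.001, -0.005, 7], [0, -0.001, -0.005, 7], [0, -0.001, -0.005, 7]])

```text
t: 4.55
tcp_pos: [0.5886, 0.0579, 0.191]
tool_rot: [-0.096, 0.701, 0.095, 0.7]
force: [0.2, 0.5, 1.5]
finger_gap: -0.004
```

```bash
python3 chk.py s5 -75,.015 -78,.015 -80,.015 -82,.015 -84,.015 -87,.015 -90,.015 -92,.015 -94,.015
```

```text
4.55 [0.5886 0.0579 0.191 ] F [0.22 0.47 1.46] T [-0.03 -0.02 -0.03]
tool th -74.4 r 0.0338 off 0.0135 F tang -0.34 F rad -0.39
-75,.015 [0.0, -0.0003, 0.0011, 0.5954]
-78,.015 [0.0, -0.0011, -0.0007, 3.5954]
-80,.015 [0.0, -0.0015, -0.0019, 5.5954]
-82,.015 [0.0, -0.0019, -0.0031, 7.5954]
-84,.015 [0.0, -0.0022, -0.0044, 9.5954]
-87,.015 [0.0, -0.0026, -0.0063, 12.5954]
-90,.015 [0.0, -0.003, -0.0082, 15.5954]
-92,.015 [0.0, -0.0031, -0.0095, 17.5954]
-94,.015 [0.0, -0.0033, -0.0108, 19.5954]
```

View pics/s5.png

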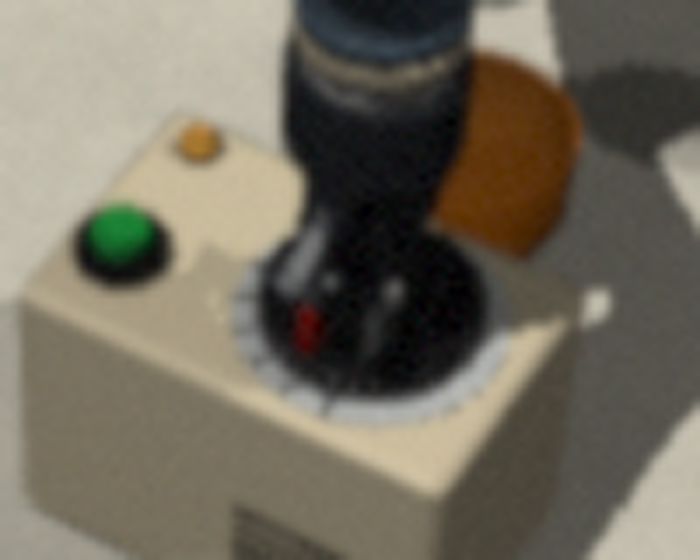

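Force dropped and the rib moved to about (308,328): first click done. Next.

Call:
play_rows(series=[[0, -0.001, -0.001, 4], [0, -0.0015, -0.0025, 7], [0, -0.002, -0.0045, 10], [0, -0.0025, -0.0065, 13], [0, -0.003, -0.008, 15.5], [0, -0.003, -0.0095, 17.5], [0, -0.0033, -0.0105, 19], [0, -0.0033, -0.0105, 19]])

```text
t: 5.4
tcp_pos: [0.5792, 0.0519, 0.191]
tool_rot: [0.02, 0.707, -0.022, 0.706]
force: [0.7, -0.5, -0.0]
finger_gap: -0.002
```

```bash
python3 chk.py s6  -95,.015 -98,.015 -101,.015 -104,.015 -107,.015 -110,.015 -112,.015 -114,.015
```

```text
5.4 [0.5792 0.0519 0.191 ] F [ 0.66 -0.46 -0.03] T [-0.01  0.01 -0.  ]
tool th -93.4 r 0.0341 off 0.0147 F tang -0.69 F rad 0.42
-95,.015 [0.0, -0.0003, -0.0007, 1.6095]
-98,.015 [0.0001, -0.001, -0.0025, 4.6095]
-101,.015 [0.0001, -0.0016, -0.0044, 7.6095]
-104,.015 [0.0001, -0.0021, -0.0062, 10.6095]
-107,.015 [0.0001, -0.0025, -0.0081, 13.6095]
-110,.015 [0.0001, -0.0028, -0.0101, 16.6095]
-112,.015 [0.0001, -0.0029, -0.0113, 18.6095]
-114,.015 [0.0001, -0.003, -0.0126, 20.6095]
```

View pics/s6.png

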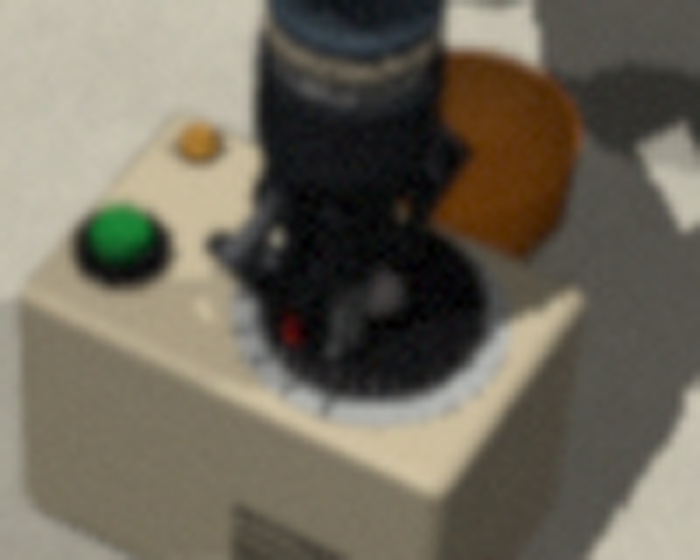

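Call:
play_rows(series=[[0, -0.0005, -0.001, 2], [0, -0.0005, -0.0015, 3.5], [0, -0.0005, -0.0015, 3.5]])

```text
t: 5.75
tcp_pos: [0.5771, 0.0514, 0.191]
tool_rot: [0.042, 0.707, -0.043, 0.705]
force: [0.1, -0.3, -0.5]
finger_gap: 0.004
```

```bash
python3 chk.py s7  -98,.015 -101,.015 -104,.015 -107,.015 -110,.015 -112,.015 -114,.015
python3 - <<'E'
from h import *;from station import snapshot
s=snapshot("scene")
for th in (-62.6,-82.6,-92.6,-102.6,-122.6,-142.6):
    t=np.radians(th);print(th,((proj(s,[[AX[0]+.048*np.cos(t),AX[1]+.048*np.sin(t),z] for z in(.209,.185)])-[230,145]+.5)*7).round(0).tolist())
E
```

```text
5.75 [0.5771 0.0514 0.191 ] F [ 0.08 -0.28 -0.54] T [ 0.01 -0.02 -0.  ]
tool th -96.9 r 0.0339 off 0.0148 F tang -0.11 F rad 0.26
-98,.015 [-0.0, -0.0004, -0.0005, 1.1413]
-101,.015 [0.0, -0.0011, -0.0023, 4.1413]
-104,.015 [0.0, -0.0017, -0.0041, 7.1413]
-107,.015 [0.0, -0.0022, -0.006, 10.1413]
-110,.015 [0.0, -0.0026, -0.0079, 13.1413]
-112,.015 [0.0, -0.0028, -0.0092, 15.1413]
-114,.015 [0.0, -0.003, -0.0105, 17.1413]
-62.6 [[341.0, 336.0], [338.0, 373.0]]
-82.6 [[307.0, 320.0], [305.0, 357.0]]
-92.6 [[293.0, 309.0], [291.0, 346.0]]
-102.6 [[282.0, 297.0], [280.0, 334.0]]
-122.6 [[270.0, 270.0], [268.0, 307.0]]
-142.6 [[270.0, 241.0], [268.0, 279.0]]
```

View pics/s7.png

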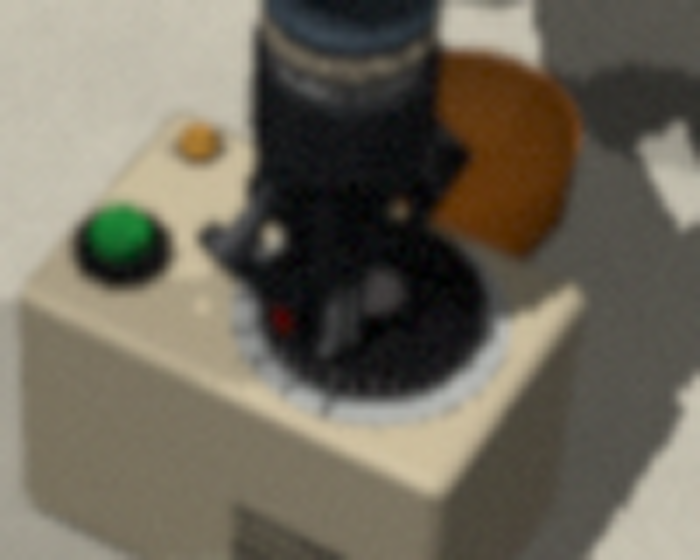

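Red end at (283,318), which fits the second stop, and the force is about 0. Third click next.

Call:
play_rows(series=[[0, -0.001, -0.0015, 3], [0, -0.0015, -0.0035, 6], [0, -0.002, -0.0055, 9], [0, -0.0025, -0.0075, 12.5], [0, -0.003, -0.009, 15], [0, -0.003, -0.0105, 17], [0, -0.003, -0.011, 18], [0, -0.003, -0.011, 18]])

```text
t: 6.65
tcp_pos: [0.5661, 0.0495, 0.1911]
tool_rot: [0.151, 0.691, -0.153, 0.69]
force: [0.5, -0.9, -0.0]
finger_gap: 0.001
```

```bash
python3 chk.py s8  -118,.015 -121,.015 -124,.015 -127,.015 -130,.015 -132,.015 -134,.015
```

```text
6.65 [0.5661 0.0495 0.1911] F [ 0.47 -0.88 -0.04] T [-0.12 -0.09 -0.02]
tool th -114.8 r 0.034 off 0.0153 F tang -0.79 F rad 0.6
-118,.015 [0.0001, -0.0007, -0.0022, 3.1966]
-121,.015 [0.0001, -0.0014, -0.0041, 6.1966]
-124,.015 [0.0001, -0.0019, -0.0059, 9.1966]
-127,.015 [0.0001, -0.0024, -0.0078, 12.1966]
-130,.015 [0.0001, -0.0027, -0.0097, 15.1966]
-132,.015 [0.0001, -0.0029, -0.011, 17.1966]
-134,.015 [0.0001, -0.003, -0.0123, 19.1966]
```

View pics/s8.png

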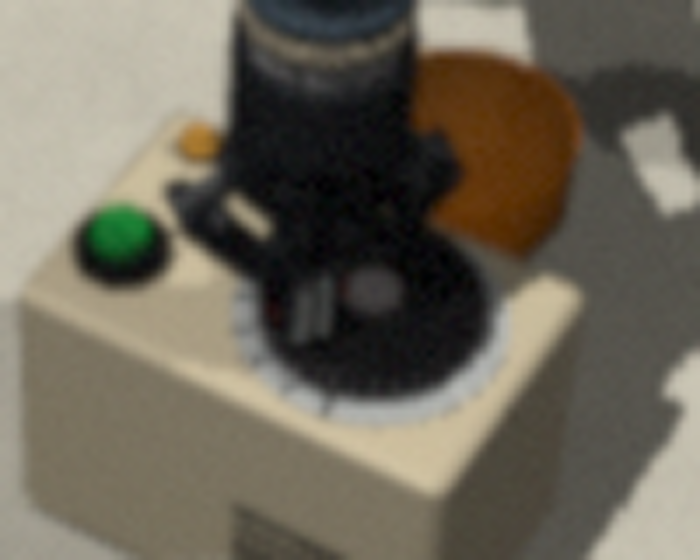

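Call:
play_rows(series=[[0, -0.0005, -0.001, 1.5], [0, -0.0007, -0.002, 3], [0, -0.0007, -0.002, 3]])

```text
t: 7.0
tcp_pos: [0.5632, 0.0501, 0.1911]
tool_rot: [0.169, 0.688, -0.171, 0.685]
force: [0.2, 0.1, -0.7]
finger_gap: 0.001
```

```bash
python3 chk.py s9  -121,.015 -124,.015 -127,.015 -130,.015 -132,.015 -134,.015
```

```text
7.0 [0.5632 0.0501 0.1911] F [ 0.22  0.08 -0.73] T [-0.03  0.02  0.03]
tool th -117.8 r 0.034 off 0.0142 F tang -0.16 F rad -0.17
-121,.015 [0.0001, -0.0008, -0.0011, 3.172]
-124,.015 [0.0001, -0.0015, -0.0029, 6.172]
-127,.015 [0.0001, -0.002, -0.0048, 9.172]
-130,.015 [0.0001, -0.0024, -0.0067, 12.172]
-132,.015 [0.0001, -0.0027, -0.008, 14.172]
-134,.015 [0.0001, -0.0029, -0.0093, 16.172]
```

View pics/s9.png

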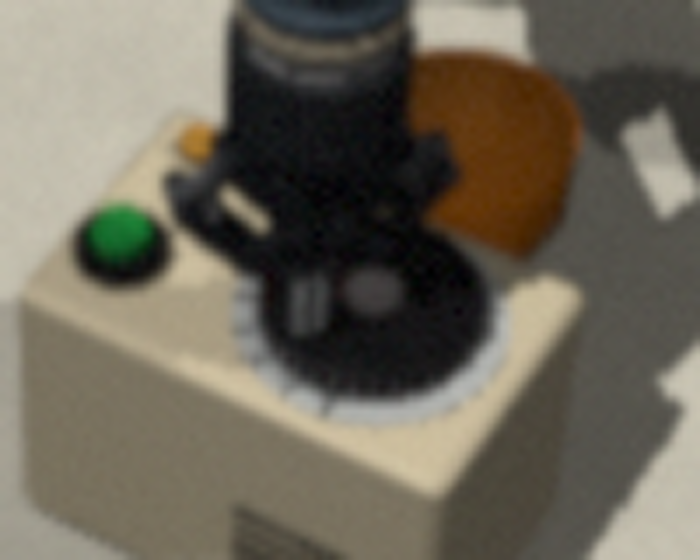

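The rib is hidden behind the finger, and the force fell to 0 past half-way, so the third click is done. For the fourth I'll use small steps.

Call:
play_rows(series=[[0, -0.001, -0.001, 3], [0, -0.0015, -0.003, 6], [0, -0.002, -0.005, 9], [0, -0.0025, -0.0065, 12], [0, -0.0025, -0.0075, 13.5], [0, -0.0025, -0.0075, 13.5]])

```text
t: 7.65
tcp_pos: [0.5561, 0.0508, 0.1912]
tool_rot: [0.248, 0.662, -0.25, 0.661]
force: [2.2, -3.4, -1.2]
finger_gap: -0.003
```

```bash
python3 chk.py s10  -132,.015 -133,.015 -134,.015 -135,.015 -136,.015
```

```text
7.65 [0.5561 0.0508 0.1912] F [ 2.18 -3.36 -1.18] T [-0.43 -0.31 -0.  ]
tool th -131.3 r 0.0339 off 0.0159 F tang -3.85 F rad 1.09
-132,.015 [0.0002, -0.0003, -0.0014, 0.7291]
-133,.015 [0.0002, -0.0006, -0.002, 1.7291]
-134,.015 [0.0002, -0.0008, -0.0026, 2.7291]
-135,.015 [0.0002, -0.001, -0.0032, 3.7291]
-136,.015 [0.0002, -0.0012, -0.0038, 4.7291]
```

Call:
play_rows(series=[[0, -0.0003, -0.001, 1], [0, -0.0005, -0.0017, 2], [0, -0.0008, -0.0024, 2.7], [0, -0.0008, -0.0024, 2.7]])

```text
t: 8.1
tcp_pos: [0.5526, 0.0526, 0.1911]
tool_rot: [0.264, 0.657, -0.266, 0.654]
force: [-0.1, 0.5, -0.8]
finger_gap: 0.0
```

```bash
python3 chk.py s11 -134,.015 -135,.015 -136,.015 -137,.015
```

```text
8.1 [0.5526 0.0526 0.1911] F [-0.07  0.51 -0.83] T [-0.08 -0.02  0.01]
tool th -134.0 r 0.0342 off 0.0137 F tang 0.41 F rad -0.31
-134,.015 [0.0001, 0.0002, 0.0013, 0.0198]
-135,.015 [0.0001, -0.0, 0.0007, 1.0198]
-136,.015 [0.0001, -0.0003, 0.0001, 2.0198]
-137,.015 [0.0001, -0.0005, -0.0005, 3.0198]
```

The force dropped to 0, so the fourth snap looks done. I'll back off and lift to look.

Call:
play_rows(series=[[0, 0, 0.004, 0], [0, 0, 0.008, 0], [-0.02, 0, 0.01, 0], [-0.06, 0, 0.01, 0], [-0.1, 0, 0.01, 0], [-0.13, 0.04, 0.01, 0], [-0.13, 0.08, 0.03, 0], [-0.13, 0.12, 0.06, 0], [-0.13, 0.14, 0.08, 0], [-0.13, 0.14, 0.08, 0]])

```text
t: 9.15
tcp_pos: [0.7113, 0.0981, 0.3186]
tool_rot: [0.264, 0.657, -0.265, 0.654]
force: [0.1, -0.9, 0.2]
finger_gap: 0.002
```

```bash
python3 chk.py s12 -142.6,.04
python3 - <<'E'
from h import *;from station import snapshot
i=snapshot("top")["image"];cv2.imwrite("pics/t12.png",cv2.resize(i[110:225,160:300],None,fx=5,fy=5,interpolation=2))
E
```

```text
9.15 [0.7113 0.0981 0.3186] F [ 0.06 -0.86  0.15] T [-0.02  0.03  0.01]
tool th -134.0 r -0.1086 off 0.0964 F tang -0.64 F rad 0.58
-142.6,.04 [0.1282, -0.1478, -0.0617, 8.643]
```

View pics/s12.png

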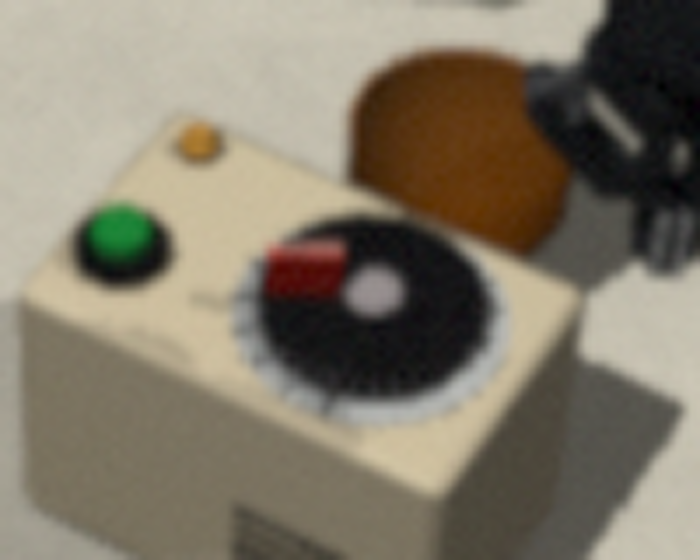

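View pics/t12.png

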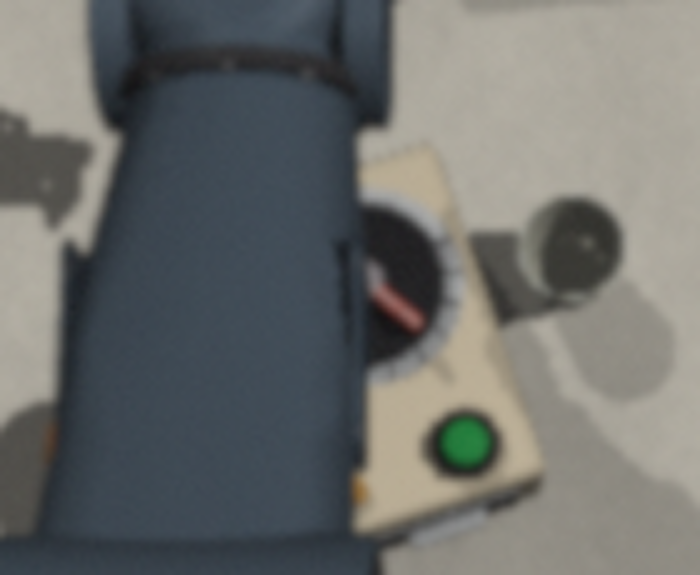

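The rib tip is at (268,247) in the scene crop and (420,322) in the top crop. I'll measure its angle in both views.

```bash
python3 - <<'E'
from h import *;from station import snapshot
import pickle
for n,(u0,v0,u1,v1) in dict(scene=(262,172,304,204),top=(222,147,252,187)).items():
  for tag,s in (("start",pickle.load(open(n+"0.pkl","rb"))),("now",snapshot(n))):
    b,g,r=[s["image"][...,i].astype(int) for i in range(3)]
    m=np.zeros(b.shape,bool);m[v0:v1,u0:u1]=((r-g>25)&(r-b>20)&(r>70))[v0:v1,u0:u1]
    k,l,stt,ce=cv2.connectedComponentsWithStats(m.astype(np.uint8));
    i=1+np.argmax(stt[1:,4]) if n=="top" else min(range(1,k),key=lambda i:np.hypot(*(ce[i]-[277,184]))+ (99 if stt[i,4]<10 else 0))
    ys,xs=np.nonzero(l==i);P=onz(s,np.c_[xs,ys],.205 if n=="top" else .197)[:,:2]
    c=P.mean(0);d=c-AX;w,v=np.linalg.eigh(np.cov(P.T));e=v[:,1];e=e*np.sign(e@d)
    print(n,tag,len(P),ce[i],"centroid ang",np.degrees(np.arctan2(d[1],d[0])).round(1),np.hypot(*d).round(4),"axis",np.degrees(np.arctan2(e[1],e[0])).round(1))
    print([ (th,proj(s,[[AX[0]+q*np.cos(np.radians(th)),AX[1]+q*np.sin(np.radians(th)),.209] for q in(.014,.048)]).round(1).tolist()) for th in(-62.6,-122.6,-142.6)])
E
```

```text
scene start 36 [279.5        188.36111111] centroid ang -77.0 0.0212 axis -59.5
[(-62.6, [[282.1, 184.7], [278.2, 192.5]]), (-122.6, [[279.1, 182.0], [268.0, 183.0]]), (-142.6, [[279.1, 180.8], [268.1, 179.0]])]
scene now 73 [273.12328767 182.19178082] centroid ang -144.9 0.0323 axis -113.9
[(-62.6, [[282.1, 184.7], [278.2, 192.5]]), (-122.6, [[279.1, 182.0], [268.0, 183.0]]), (-142.6, [[279.1, 180.8], [268.1, 179.0]])]
top start 30 [239.46666667 160.03333333] centroid ang -59.7 0.0258 axis -62.9
[(-62.6, [[236.1, 162.0], [246.2, 156.6]]), (-122.6, [[236.0, 166.7], [245.8, 172.6]]), (-142.6, [[234.9, 167.9], [242.0, 176.8]])]
top now 45 [239.64444444 171.24444444] centroid ang -133.1 0.0303 axis -133.0
[(-62.6, [[236.1, 162.0], [246.2, 156.6]]), (-122.6, [[236.0, 166.7], [245.8, 172.6]]), (-142.6, [[234.9, 167.9], [242.0, 176.8]])]
```

```bash
python3 - <<'E'
from h import *;from station import snapshot
out=[]
for n,(u0,v0,u1,v1) in dict(scene=(255,165,310,215),top=(215,140,265,185)).items():
    s=snapshot(n);F=12;i=cv2.resize(s["image"][v0:v1,u0:u1],None,fx=F,fy=F,interpolation=2)
    i=cv2.convertScaleAbs(i,alpha=1.4)
    for th,c in((-122.6,(255,255,0)),(-132.6,(0,255,255)),(-142.6,(0,255,0))):
        t=np.radians(th);p=proj(s,[[AX[0]+q*np.cos(t),AX[1]+q*np.sin(t),z] for q,z in((.048,.209),(.058,.166))])
        for k in range(2): cv2.circle(i,tuple(int(x) for x in (p[k]-[u0,v0]+.5)*F),4,c,-1)
    cv2.imwrite(f"pics/{n}13.png",i)
E
```

```text
(no output)
```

View pics/scene13.png

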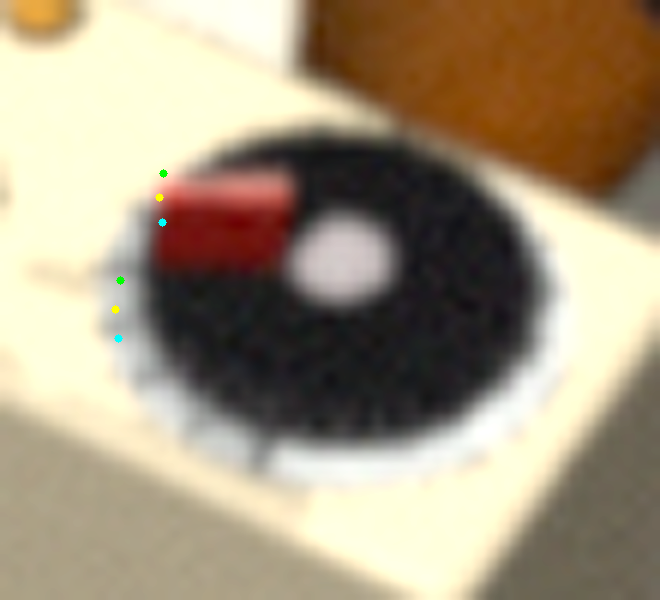

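View pics/top13.png

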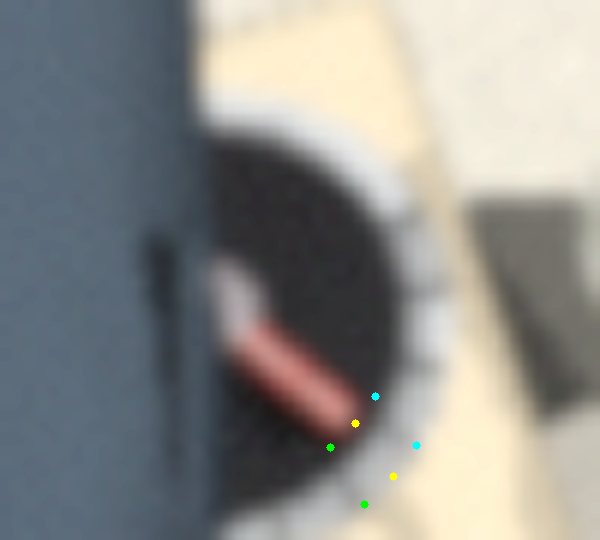

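```bash
python3 - <<'E'
from h import *;from station import snapshot
import pickle
# tip distance start->now, top & scene
for n,a,b in(("top",(428/5+160-.4,135/5+130-.4),(350/12+215-.5,420/12+140-.5)),("scene",(295/5+220-.4,238/5+145-.4),(160/12+255-.5,186/12+165-.5))):
    s=pickle.load(open(n+"0.pkl","rb"));P=onz(s,[a,b],.209);print(n,P.round(4),np.linalg.norm(P[0]-P[1]).round(4))
ths=np.arange(-175,5,.5)
cs={"top":(.5635,.0907),"scene":(.5665,.0868)}
rows=[]
for n,tag,s in(("scene","0",pickle.load(open("scene0.pkl","rb"))),("scene","now",snapshot("scene")),("top","0",pickle.load(open("top0.pkl","rb"))),("top","now",snapshot("top"))):
  for z,rs in((.166,np.arange(.045,.068,.0005)),(.209,np.arange(.01,.052,.0005))):
    C=np.array(cs[n]) if n=="top" else AX
    t,r=np.meshgrid(np.radians(ths),rs)
    X=np.stack([C[0]+r*np.cos(t),C[1]+r*np.sin(t),np.full(r.shape,z)],-1)
    p=proj(s,X).reshape(*r.shape,2).astype(np.float32)
    im=cv2.remap(s["image"],p[...,0],p[...,1],cv2.INTER_CUBIC);im=cv2.resize(im,(720,70))
    for d in range(-170,5,10): cv2.line(im,(int((d+175)*4),0),(int((d+175)*4),5 if d%50 else 12),(0,255,255),1)
    rows.append(cv2.convertScaleAbs(im,alpha=1.5))
cv2.imwrite("pics/polar.png",np.vstack(rows))
E
```

```text
top [[0.5886 0.0472 0.209 ]
 [0.535  0.0527 0.209 ]] 0.0539
scene [[0.5884 0.046  0.209 ]
 [0.531  0.0542 0.209 ]] 0.058
```

View pics/polar.png

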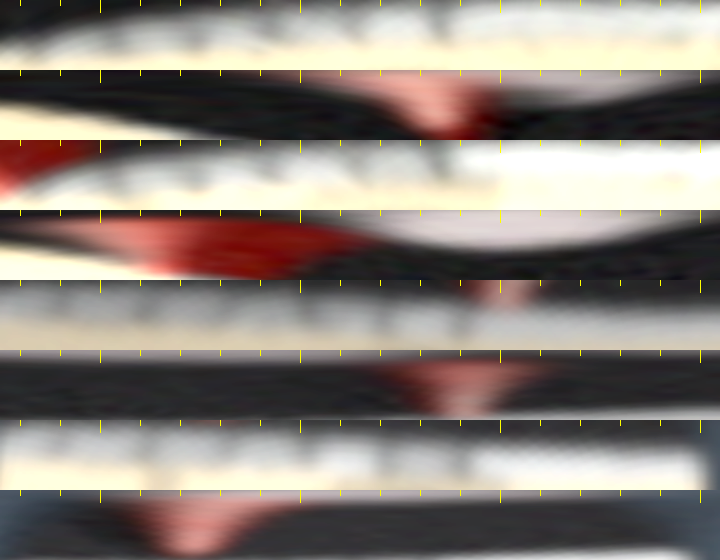

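The polar view shows the rib at about 3.4–3.5 clicks from the start, not on a tick. It seems to hang at the half-way point. I'll check whether it's creeping.

Call:
play_rows(series=[[0, 0, 0, 0], [0, 0, 0, 0], [0, 0, 0, 0], [0, 0, 0, 0], [0, 0, 0, 0]])

```text
t: 10.05
tcp_pos: [0.7074, 0.098, 0.3209]
tool_rot: [0.264, 0.657, -0.266, 0.654]
force: [-0.3, 0.6, 0.5]
finger_gap: 0.002
```

```bash
cat > rib.py <<'E'
from h import *;from station import snapshot
for n,(u0,v0,u1,v1) in dict(scene=(262,172,304,204),top=(222,147,252,187)).items():
    s=snapshot(n)
    b,g,r=[s["image"][...,i].astype(int) for i in range(3)]
    m=np.zeros(b.shape,bool);m[v0:v1,u0:u1]=((r-g>25)&(r-b>20)&(r>70))[v0:v1,u0:u1]
    k,l,stt,ce=cv2.connectedComponentsWithStats(m.astype(np.uint8))
    if n=="scene": i=min(range(1,k),key=lambda i:np.hypot(*(ce[i]-[277,184]))+ (99 if stt[i,4]<10 else 0))
    else: i=1+np.argmax(stt[1:,4])
    ys,xs=np.nonzero(l==i);P=onz(s,np.c_[xs,ys],.205)[:,:2];w,v=np.linalg.eigh(np.cov(P.T));e=v[:,1];e*=-np.sign(e[1])
    print(n,len(xs),ce[i].round(2),"axis ang",np.degrees(np.arctan2(e[1],e[0])).round(1))
E
python3 rib.py; python3 - <<'E'
from h import *
s=st();
for a in((-134,.04,.33),(-134,.03,.191),(-134,.017,.191),(-136,.015,.191),(-138,.015,.191),(-140,.015,.191)):
    P,y=pose(a[0],a[1],z=a[2]);print(a,rel(s,P,y))
E
```

```text
scene 72 [273.1  182.08] axis ang -109.8
top 47 [239.53 171.15] axis ang -132.5
(-134, 0.04, 0.33) [-0.0084, -0.1399, -0.0536, 0.0338]
(-134, 0.03, 0.191) [0.1306, -0.1394, -0.0632, 0.0338]
(-134, 0.017, 0.191) [0.1307, -0.1394, -0.0762, 0.0338]
(-136, 0.015, 0.191) [0.1307, -0.1399, -0.0794, 2.0338]
(-138, 0.015, 0.191) [0.1307, -0.1403, -0.0806, 4.0338]
(-140, 0.015, 0.191) [0.1307, -0.1407, -0.0819, 6.0338]
```

It's stationary. Touching it again will tell: a rib on stop 4 wouldn't be met at tool angles up to about -138.

Call:
play_rows(series=[[-0.01, -0.03, -0.01, 0], [-0.01, -0.07, -0.025, 0], [-0.01, -0.11, -0.04, 0], [-0.01, -0.139, -0.055, 0], [0.02, -0.1395, -0.058, 0], [0.06, -0.1395, -0.06, 0], [0.1, -0.1395, -0.062, 0], [0.125, -0.1395, -0.062, 0], [0.131, -0.1395, -0.063, 0], [0.131, -0.1395, -0.067, 0], [0.131, -0.1395, -0.07, 0], [0.131, -0.1395, -0.07, 0]])

```text
t: 11.35
tcp_pos: [0.5603, 0.0464, 0.1924]
tool_rot: [0.264, 0.656, -0.265, 0.655]
force: [0.0, -0.8, -0.1]
finger_gap: -0.001
```

```bash
python3 chk.py s14 -134,.018 -134,.0165 -134,.015 -134,.0137 -135,.0137 -136,.0137 -137,.0137; python3 rib.py
```

```text
11.35 [0.5603 0.0464 0.1924] F [ 0.02 -0.76 -0.13] T [ 0.06 -0.04  0.01]
tool th -133.9 r 0.0334 off 0.0236 F tang -0.54 F rad 0.53
-134,.018 [0.0014, -0.0006, -0.0056, 0.0604]
-134,.0165 [0.0014, -0.0006, -0.0071, 0.0604]
-134,.015 [0.0014, -0.0006, -0.0086, 0.0604]
-134,.0137 [0.0014, -0.0006, -0.0099, 0.0604]
-135,.0137 [0.0014, -0.0009, -0.0105, 1.0604]
-136,.0137 [0.0014, -0.0011, -0.0111, 2.0604]
-137,.0137 [0.0014, -0.0013, -0.0117, 3.0604]
scene 79 [298.68 175.41] axis ang -6.5Traceback (most recent call last):
  File "rib.py", line 8, in <module>
    else: i=1+np.argmax(stt[1:,4])
              ~~~~~~~~~^^^^^^^^^^^
    return _wrapfunc(a, 'argmax', axis=axis, out=out, **kwds)
    return bound(*args, **kwds)
ValueError: attempt to get argmax of an empty sequence
```

```bash
sleep 1
```

```text
(no output)
```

View pics/s14.png

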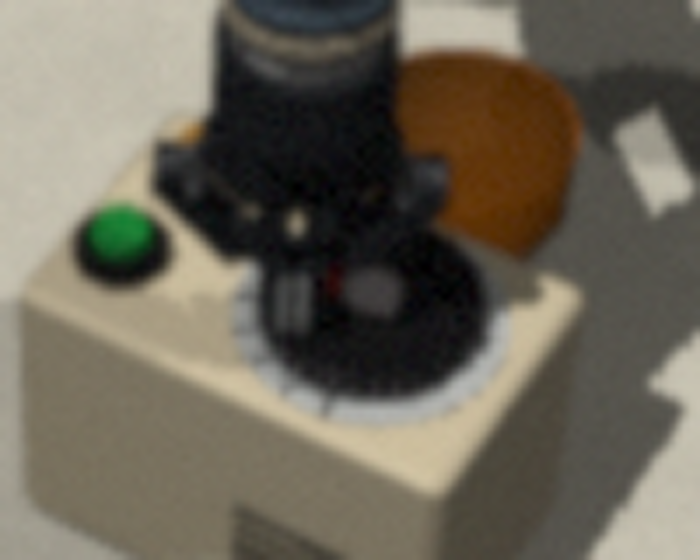

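Call:
play_rows(series=[[0.001, -0.0006, -0.003, 0], [0.001, -0.0006, -0.006, 0], [0.001, -0.0006, -0.0085, 0], [0.001, -0.0006, -0.0095, 0], [0.001, -0.0006, -0.0095, 0]])

```text
t: 12.0
tcp_pos: [0.5529, 0.0524, 0.1909]
tool_rot: [0.264, 0.656, -0.265, 0.655]
force: [-0.8, -1.0, -0.0]
finger_gap: 0.003
```

```bash
python3 chk.py s15 -135,.0137 -136,.0137 -137,.0137 -138,.0137
```

```text
12.0 [0.5529 0.0524 0.1909] F [-0.8  -1.   -0.02] T [ 0.03 -0.02 -0.03]
tool th -133.9 r 0.0342 off 0.0141 F tang -0.12 F rad 1.28
-135,.0137 [-0.0001, -0.0, -0.001, 1.0597]
-136,.0137 [-0.0001, -0.0002, -0.0016, 2.0597]
-137,.0137 [-0.0001, -0.0005, -0.0022, 3.0597]
-138,.0137 [-0.0001, -0.0007, -0.0028, 4.0597]
```

Call:
play_rows(series=[[0, 0, -0.0008, 1], [0, -0.0002, -0.0016, 2], [0, -0.0002, -0.0016, 2]])

```text
t: 12.35
tcp_pos: [0.5516, 0.0534, 0.1909]
tool_rot: [0.276, 0.652, -0.277, 0.65]
force: [0.3, 0.2, 0.7]
finger_gap: 0.001
```

```bash
python3 chk.py s16 -137,.0137 -138,.0137 -139,.0137
```

```text
12.35 [0.5516 0.0534 0.1909] F [0.26 0.19 0.67] T [ 0.03  0.03 -0.02]
tool th -136.0 r 0.034 off 0.0137 F tang -0.04 F rad -0.32
-137,.0137 [-0.0001, -0.0003, -0.0006, 1.0135]
-138,.0137 [-0.0001, -0.0005, -0.0012, 2.0135]
-139,.0137 [-0.0001, -0.0007, -0.0018, 3.0135]
```

No force even here. I'll lift off again the same way and see whether the rib has moved since the last picture.

Call:
play_rows(series=[[0, 0, 0.004, 0], [0, 0, 0.008, 0], [-0.02, 0, 0.01, 0], [-0.06, 0, 0.01, 0], [-0.1, 0, 0.01, 0], [-0.13, 0.04, 0.01, 0], [-0.13, 0.08, 0.03, 0], [-0.13, 0.12, 0.06, 0], [-0.13, 0.16, 0.08, 0], [-0.13, 0.19, 0.08, 0], [-0.13, 0.19, 0.08, 0]])

```text
t: 13.5
tcp_pos: [0.7465, 0.1302, 0.3181]
tool_rot: [0.275, 0.652, -0.276, 0.65]
force: [-0.1, 0.9, -0.4]
finger_gap: -0.003
```

```bash
python3 rib.py;  python3 - <<'E'
from h import *;from station import snapshot
s=snapshot("top");cv2.imwrite("pics/t17.png",cv2.convertScaleAbs(cv2.resize(s["image"][140:215,210:270],None,fx=10,fy=8*10//8,interpolation=2)[:600],alpha=1.4))
s=snapshot("scene");cv2.imwrite("pics/s17.png",cv2.convertScaleAbs(cv2.resize(s["image"][165:215,255:310],None,fx=12,fy=12,interpolation=2),alpha=1.4))
E
```

```text
scene 76 [272.96 181.07] axis ang -135.1
top 44 [238.11 172.7 ] axis ang -143.1
```

```bash
sleep 1
```

```text
(no output)
```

View pics/t17.png

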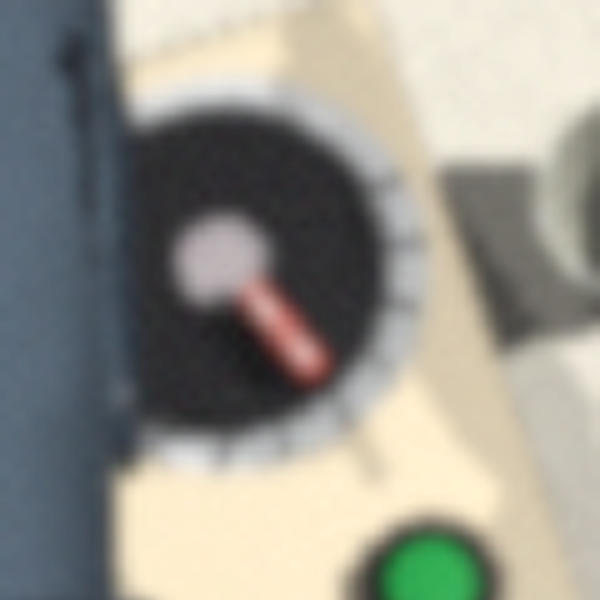

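View pics/s17.png

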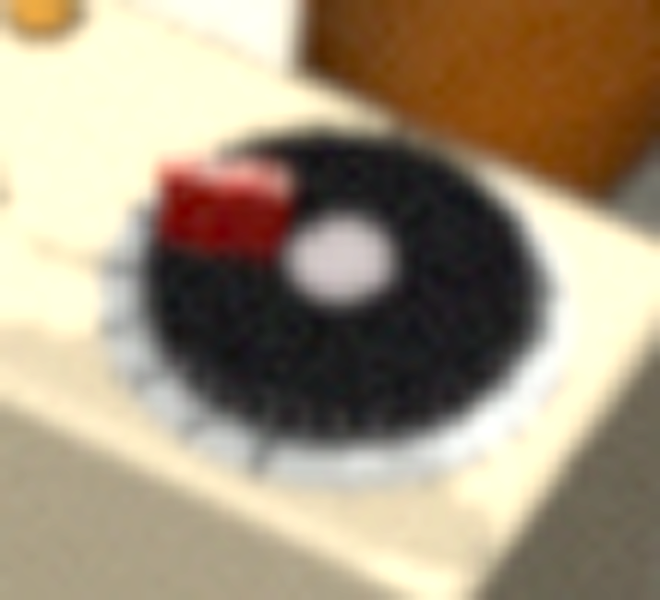

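The rib has now really snapped. Its top-view axis is at -143.1° against -62.9° at the start, so 80.2°, or four clicks, and it points at the tick near (345,405). Before this it had been hanging at half-way. Next I'll hover over the button.

```bash
python3 - <<'E'
from h import *
s=st();print(s["tcp_pos"],s["q"].round(2))
print(rel(s,[*BT,.32],-20),rel(s,[*BT,.205],-20))
E
```

```text
[0.74335825 0.12744476 0.32023326] [ 0.02  0.66  0.94 -0.    1.55 -0.75]
[0.0014, -0.2688, -0.1198, -25.9849] [0.1164, -0.2684, -0.1196, -25.9849]
```

Call:
play_rows(series=[[0, -0.04, -0.018, -4], [0, -0.08, -0.036, -8], [0, -0.12, -0.053, -12], [0, -0.16, -0.071, -16], [0, -0.2, -0.089, -20], [0, -0.24, -0.107, -24], [0.001, -0.269, -0.12, -26], [0.001, -0.269, -0.12, -26], [0.04, -0.269, -0.12, -26], [0.08, -0.269, -0.12, -26], [0.1, -0.269, -0.12, -26], [0.105, -0.269, -0.12, -26], [0.105, -0.269, -0.12, -26]])

```text
t: 15.0
tcp_pos: [0.4663, 0.0265, 0.2165]
tool_rot: [0.122, 0.698, -0.124, 0.695]
force: [0.0, -0.2, 0.0]
finger_gap: 0.002
```

```bash
python3 - <<'E'
from h import *;from station import snapshot
s=st();print(s["tcp_pos"],s["force"],rel(s,[*BT,.185],-20))
i=snapshot("scene");print((proj(i,[s["tcp_pos"]])-[230,145]+.5)*7)
cv2.imwrite("pics/s18.png",cv2.resize(i["image"][145:225,230:330],None,fx=7,fy=7,interpolation=2))
i=snapshot("top")["image"];cv2.imwrite("pics/t18.png",cv2.resize(i[110:225,160:300],None,fx=5,fy=5,interpolation=2))
E
```

```text
[0.46626373 0.02646815 0.21645157] [ 0.02153104 -0.18093803  0.04554111] [0.0314, 0.0006, 0.0005, -0.0227]
[[123.49190537 183.78499158]]
```

```bash
sleep 1
```

```text
(no output)
```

View pics/s18.png

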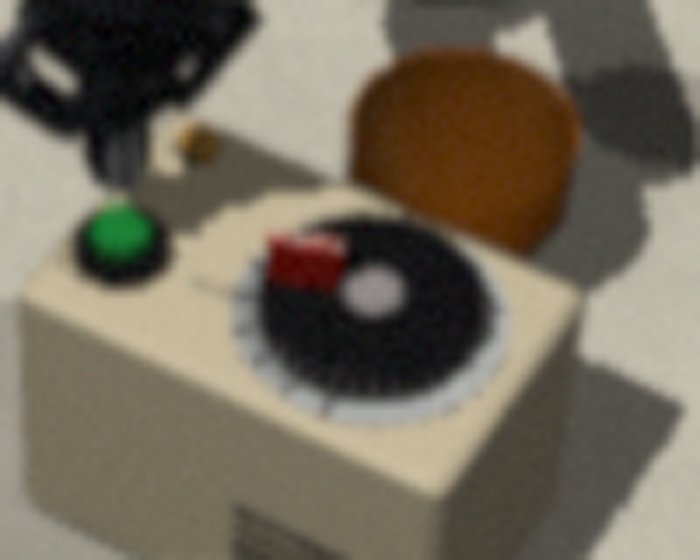

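View pics/t18.png

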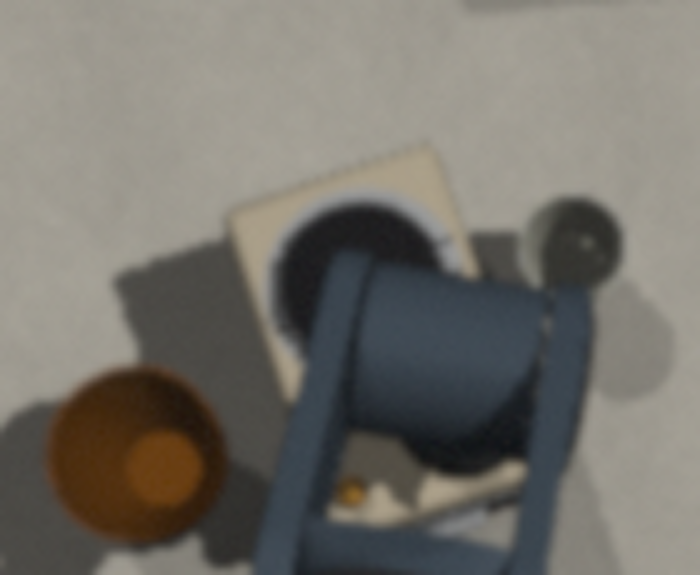

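The fingertip is at (117,185), straight above the button at (120,230), and the rib is still at tick 4. Lower in steps, watching the force.

Call:
play_rows(series=[[0.012, 0, 0, 0], [0.02, 0, 0, 0], [0.025, 0.0005, 0, 0], [0.028, 0.0005, 0, 0], [0.03, 0.0005, 0, 0], [0.03, 0.0005, 0, 0]])

```text
t: 15.7
tcp_pos: [0.4675, 0.0268, 0.1876]
tool_rot: [0.122, 0.696, -0.124, 0.696]
force: [0.2, -0.5, 0.5]
finger_gap: 0.001
```

```bash
python3 -c "
from h import *
s=st();print(s['tcp_pos'],s['force'])"
```

```text
[0.46749326 0.0268325  0.18756049] [ 0.2431189  -0.53615957  0.54701579]
```

Call:
play_rows(series=[[0.001, 0, 0, 0], [0.002, 0, 0, 0], [0.003, 0, 0, 0], [0.004, 0, 0, 0], [0.004, 0, 0, 0]])

```text
t: 16.2
tcp_pos: [0.4677, 0.0268, 0.1837]
tool_rot: [0.122, 0.696, -0.124, 0.696]
force: [0.1, -0.7, 2.8]
finger_gap: -0.001
```

```bash
python3 -c "
from h import *
s=st();print(s['tcp_pos'],s['force'])"
```

```text
[0.46772373 0.0268006  0.18374322] [ 0.11654331 -0.70779343  2.8359534 ]
```

Call:
play_rows(series=[[0.001, 0, 0, 0], [0.002, 0, 0, 0], [0.003, 0, 0, 0], [0.004, 0, 0, 0], [0.004, 0, 0, 0]])

```text
t: 16.7
tcp_pos: [0.4678, 0.0268, 0.1809]
tool_rot: [0.122, 0.696, -0.124, 0.697]
force: [-3.8, 0.5, 13.7]
finger_gap: -0.001
```

```bash
python3 -c "
from h import *
s=st();print(s['tcp_pos'],s['force'])"
```

```text
[0.4678037  0.02678286 0.18089003] [-3.8057505   0.51627193 13.66928914]
```

The force is 13.7 N after about 6–7 mm of travel. At 5 N for fully down, that fits the button bottoming out. Release and retreat.

Call:
play_rows(series=[[0, 0, 0, 0], [-0.004, 0, 0, 0], [-0.01, 0, 0, 0], [-0.03, 0, 0, 0], [-0.07, 0, 0, 0], [-0.11, 0, 0, 0], [-0.14, 0, 0, 0], [-0.14, 0.04, -0.02, 0], [-0.14, 0.08, -0.04, 0], [-0.14, 0.12, -0.05, 0], [-0.14, 0.16, -0.05, 0], [-0.14, 0.2, -0.05, 0], [-0.14, 0.23, -0.05, 0], [-0.14, 0.23, -0.05, 0], [-0.14, 0.23, -0.05, 0]])

```text
t: 18.2
tcp_pos: [0.4988, 0.2605, 0.3196]
tool_rot: [0.121, 0.697, -0.124, 0.696]
force: [0.2, -0.7, -0.7]
finger_gap: -0.004
```

```bash
python3 rib.py; python3 - <<'E'
from h import *;from station import snapshot
s=st();print(s["tcp_pos"],s["force"])
for n in("scene","top"):
    i=snapshot(n);im=i["image"];cv2.imwrite(f"pics/{n}19.png",im)
    H,S,V=cv2.split(cv2.cvtColor(im,cv2.COLOR_BGR2HSV))
    u0,v0,u1,v1=dict(scene=(220,145,330,265),top=(160,130,300,225))[n]
    for nm,m in(("grn",(H>45)&(H<85)&(S>120)&(V>50)),("nut",(H>12)&(H<25)&(S>130)&(V>110))):
        k,l,q,ce=cv2.connectedComponentsWithStats(m[v0:v1,u0:u1].astype(np.uint8))
        print(n,nm,[(ce[j]+[u0,v0]).round(1).tolist()+[int(q[j,4])] for j in range(1,k) if q[j,4]>8])
E
```

```text
scene 69 [272.97 180.93] axis ang -134.4
top 42 [238.  172.5] axis ang -142.2
[0.49873778 0.25941305 0.31996615] [-0.08528013 -0.70488957 -0.73756513]
scene grn [[246.7, 178.0, 51]]
scene nut [[258.0, 165.0, 21]]
top grn [[252.5, 198.0, 78]]
top nut [[230.1, 207.9, 18]]
```

```bash
sleep 1
```

```text
(no output)
```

View pics/top19.png

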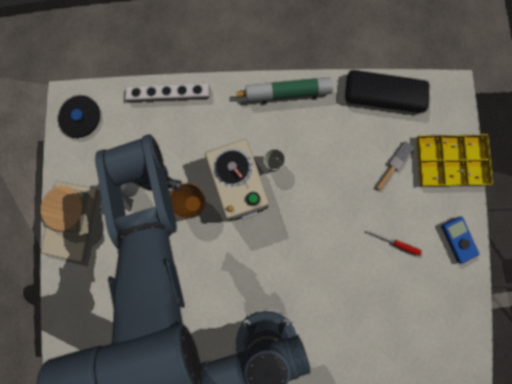

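View pics/scene19.png

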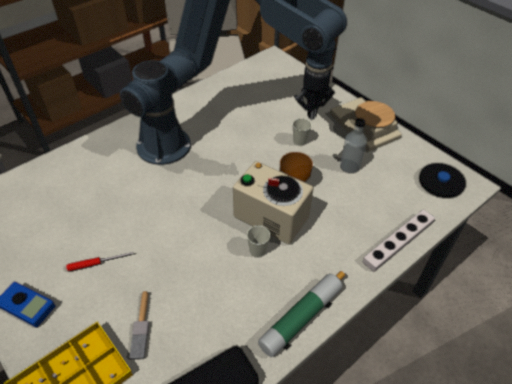

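The rib is at (238,172) in the top view, on stop 4. The button at (252,198) and nut at (230,208) are where they were, and the cups, hopper and bottle are standing. Handing in.

```bash
python3 -c "
from station import manip
print(manip.sign_off())"
```

```text
the job is handed in; nothing more can be done
None
```

I turned the dial four clicks clockwise with the shut fingertips. Then I pressed the green button to its stop, let it come up, backed the arm away and handed the job in. No verdict is reported.

- **Dial:** in the top view the rib went from -62.9° to about -142° to -143°, so roughly 80° (four clicks of 20°). It points at the fourth tick from its start. The highest sideways force I read while pushing was about 4 N.
- **A check that disagreed:** on the fourth click the force fell to zero. The pictures then showed the rib hanging still at about 3.5 clicks. I went back in, pushed about 2° further, and it then sat at four clicks in both views. This was before the button was touched.
- **Scene-camera angle:** the scene camera's own rib-axis angle read about -134°. It is distorted by the rib's side face, so I relied on the rib's position in that view and on the top view.
- **Button:** the fingertip travelled about 6–7 mm and the force rose to 13.7 N, against 5 N for fully down. Afterwards the button was back at its starting pixel position in both views.
- **Everything else:** the nut was within about half a pixel of where it started. The hopper, cups, bottle, screwdriver and brush looked unmoved by eye. The gripper was free at z = 0.32 m when I handed in.

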